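# Rack the doming punches by size

## Robot

A 6-joint arm with a two-finger parallel gripper is mounted at the origin on the work surface. World frame = base frame: x ahead of the robot, y to its left, z up, the work surface at z = 0. Lengths are in m, angles in rad, forces in N, time in s.
With the tool pointing down it reaches from about 0.275 to 0.725 m from the base axis. Payload 15.9 kg.
Tool frame: the origin (TCP) lies between the finger pads; the fingertips stand 22 mm ahead of it and the grasp point (between the pads) lies 3 mm ahead of it; z points along the fingers, y is the direction in which the jaws open and shut (so a half turn about z gives the same grasp; the last joint's range is limited). The gripper opens to 85 mm and grips with 20 to 120 N. Pads are 22 mm wide; open, the fingers measure 114 mm over their backs; the gripper's body (76 mm by 85 mm) begins 54 mm behind the grasp point. The pads swing forward as they close: fully open they stand 13 mm farther back than shut.
Start: joints at [1.13, 0.213, -0.034, 1.323, 0, 1.571], TCP at [0.213, 0.452, 0.253] pointing down, gripper open.
Joint ranges: [-2.98, 2.98], [-0.74, 1.72], [-1.14, 1.35], [-2.1, 2.04], [-1.57, 1.44], [-3.14, 3.14]. Speed limits (rad/s): [1.89, 1.89, 2.39, 2.57, 3.14, 3.14].

## Interface

Orientations are given as a rotation vector (axis times angle).
In Python, from plant import monitor, cams, ctrl gives the robot as it stands.
- The arm moves only by the shell command python3 -m creep 'ROWS' [FORCE]. ROWS is JSON, a list of rows, each a list of 5 numbers: the finger opening in m, from 0 to 0.0854, then the shift along the tool's x, y, z in m, then the turn about the tool's z in degrees. In form: [[fingers, dx, dy, dz, turn], ...]. A call has 1 to 5 rows; each row shifts and turns the commanded pose from where the row before left it, along the tool's axes as they then stand; what a row does not reach is not made up. A row lasts 1/12 s, in which the tool goes at most 41.7 mm and 7.16 degrees, less where a joint would pass 70% of its speed; a pose out of reach is approached as far as the arm can. A call is refused whole if a number of a shift passes 0.0417 or a number of a turn 7.16, either way. A call with a gripper value outside its range is refused whole. The fingers move at their own pace and stop on an object; FORCE is the grip in N (left out, the last holds). Time passes only in rows, so rows that do not move let the fingers close. It gives the time, the measured TCP pose, the force and the opening at its end, in the units of the state.
- monitor.get_obs(): the state, without advancing time (a new reading comes with each control period).
- cams.camera(name): name is "scene" or "top" or "wrist"; returns the picture (384x512x3 uint8, red, green, blue); there is no depth.
- cams.camera_info(name): a dict with "fx", "fy", "cx", "cy" (pixels), "D" ([k1, k2, p1, p2, k3] as OpenCV has them; the pictures are not rectified), "pose" (4x4, takes a point from camera to world coordinates). Camera axes: x right, y down, z forward; pixel columns grow to the right and rows downward; lengths in m; the calibration is good to about 2 mm. A picture is of the moment at which its call begins: read the wrist's pose just before it. camera_info takes no time and is no camera call; for the wrist camera it gives the pose at the moment of the call.
- ctrl.sign_off(): hands the job in, once; it reports no verdict.
The state is a dict: "clock": time; "joints": joint angles; "qd": joint speeds; "joint_torque": joint torques, N m; "tool_pos": TCP position; "eef_rot": TCP orientation; "wrist_force": force on the tool from outside, world axes, zero at the start; "ft_torque": the same for the moment, N m; "opening": finger opening in m.
Only numpy, scipy, OpenCV 4.12 (cv2) and the standard library are available. Lean on these libraries where they do the work, as an engineer would, in place of code of your own. Each camera call takes 0.05 s, during which the arm holds its last target.

## Task

On the goldsmith's bench, stand the four dark wooden doming punches on the four leather pads of the aluminium stand, one to a pad and centred, in order of head size: the smallest on the pad next to the brass stud, then steadily larger, with the largest next to the black stud. Leave them standing upright and released, never let one topple over on the way, and do not disturb the jar of files.

Things in the scene. Friction and masses are not known exactly. Their poses are not given: they have to be found in the camera images.
- a_mid (a point): The smallest doming punch: dark turned wood, round head 22 mm in diameter (its flat grip band, 12 mm tall, is the widest part), on a thin 16 mm stem with a brass foot 34 mm in diameter, 60 mm tall in all, standing upright on the bench. The point is on its axis half-way up; z up along the axis; the middle of the head's grip band is 19 mm above this point.
- b_mid (a point): The second smallest doming punch: dark turned wood, round head 32 mm in diameter (its flat grip band, 12 mm tall, is the widest part), on a thin 16 mm stem with a brass foot 34 mm in diameter, 70 mm tall in all, standing upright on the bench. The point is on its axis half-way up; z up along the axis; the middle of the head's grip band is 19 mm above this point.
- c_mid (a point): The second largest doming punch: dark turned wood, round head 42 mm in diameter (its flat grip band, 12 mm tall, is the widest part), on a thin 16 mm stem with a brass foot 34 mm in diameter, 80 mm tall in all, standing upright on the bench. The point is on its axis half-way up; z up along the axis; the middle of the head's grip band is 19 mm above this point.
- d_mid (a point): The largest doming punch: dark turned wood, round head 52 mm in diameter (its flat grip band, 12 mm tall, is the widest part), on a thin 16 mm stem with a brass foot 34 mm in diameter, 90 mm tall in all, standing upright on the bench. The point is on its axis half-way up; z up along the axis; the middle of the head's grip band is 19 mm above this point.
- pad0: One of four round tan leather pads, 56 mm in diameter, in a straight row 75 mm apart on a flat aluminium stand (390 x 80 mm, fixed to the bench). Origin at the centre of the pad's top, 17 mm above the bench; its y axis runs along the row, z up. pad0 is number 1 counted along +y; which end is the brass end changes.
- pad1: One of four round tan leather pads, 56 mm in diameter, in a straight row 75 mm apart on a flat aluminium stand (390 x 80 mm, fixed to the bench). Origin at the centre of the pad's top, 17 mm above the bench; its y axis runs along the row, z up. pad1 is number 2 counted along +y; which end is the brass end changes.
- pad2: One of four round tan leather pads, 56 mm in diameter, in a straight row 75 mm apart on a flat aluminium stand (390 x 80 mm, fixed to the bench). Origin at the centre of the pad's top, 17 mm above the bench; its y axis runs along the row, z up. pad2 is number 3 counted along +y; which end is the brass end changes.
- pad3: One of four round tan leather pads, 56 mm in diameter, in a straight row 75 mm apart on a flat aluminium stand (390 x 80 mm, fixed to the bench). Origin at the centre of the pad's top, 17 mm above the bench; its y axis runs along the row, z up. pad3 is number 4 counted along +y; which end is the brass end changes.
- brass_stud: Fixed brass stud, 26 mm in diameter and 6 mm high, on the stand at one end of the row, 59.5 mm beyond the end pad's centre: it marks the small end. (A like stud of black plastic marks the other end.) Origin at the centre of its underside.
- jar: Glass jar 68 mm in diameter, 100 mm tall, with needle files standing up in it to about 160 mm; a bystander on the left of the bench. Origin at the centre of its underside.
Things that resemble listed ones, but are neither listed nor needed, are in the scene too. What is shaped like the part that bears a_mid but orange is not meant.

How it is judged:
By the outcome, as a careful person would: the job done as asked, in the order asked, and still so for the second after the job is handed in, with the robot touching nothing.
It also fails if it takes over 91 s, if anything falls off the work surface, if the arm or the gripper's body presses on something with over 40 N, if the wrist force passes 120 N, or if a joint passes its speed limit or range.

## Working session

There is one attempt and no reset: what is moved stays moved. The work goes in short steps, Python scripts to look and compute and a shell command to move; the robot and the scene stay as the last step left them, time stands still between calls to the robot, and variables do not carry over. Pictures are saved under pics/ and viewed, and the job is handed in when it is done.

```bash
ls; mkdir -p pics; python3 - <<'E'
from plant import monitor,cams,ctrl
import cv2
print(monitor.get_obs())
for n in ("scene","top","wrist"):
    i=cams.camera_info(n); print(n,i)
    cv2.imwrite(f"pics/{n}0.png",cams.camera(n)[:,:,::-1])
E
```

```text
pics
{'clock': 0.0, 'joints': array([ 1.13002651e+00,  2.13340445e-01, -3.50503036e-02,  1.32347015e+00,
       -2.61000255e-05,  1.57081246e+00]), 'qd': array([ 0.00117697, -0.00101924,  0.00022609, -0.00131452, -0.00092547,
        0.00103353]), 'joint_torque': array([ 2.78501437e-03, -6.86164570e+01,  4.87118483e+01,  1.73452607e-02,
        3.82881026e-04, -6.35330252e-06]), 'tool_pos': array([0.21319684, 0.45193713, 0.25282748]), 'eef_rot': array([-6.86747908e-01, -3.06539996e+00,  1.64063304e-03]), 'wrist_force': array([-0.26989854, -0.6478563 ,  0.61166707]), 'ft_torque': array([ 0.01593403, -0.01890027,  0.01955143]), 'opening': 0.08531489627389327}
scene {'fx': 366.6587887992575, 'fy': 366.6587887992575, 'cx': 252.5737254647278, 'cy': 188.69257324863892, 'D': array([-0.03520655,  0.        ,  0.        ,  0.        ,  0.        ]), 'pose': array([[ 0.30340716,  0.51558122, -0.80132396,  1.31063441],
       [ 0.95283599, -0.15807221,  0.25906901, -0.14604528],
       [ 0.00690407, -0.84213371, -0.53922459,  0.57041891],
       [ 0.        ,  0.        ,  0.        ,  1.      
[... 279 characters left out ...]
0.0226097 , -0.0266001 ,  0.1135079 ],
       [ 0.0252334 , -0.05872226, -0.9979554 ,  1.11985948],
       [ 0.        ,  0.        ,  0.        ,  1.        ]])}
wrist {'fx': 307.41738669454946, 'fy': 307.41738669454946, 'cx': 250.408015387439, 'cy': 189.46597326607193, 'D': array([-0.01592378,  0.        ,  0.        ,  0.        ,  0.        ]), 'pose': array([[ 4.25995237e-01,  8.67164893e-01,  2.57978887e-01,
         1.46959600e-01],
       [ 9.04724924e-01, -4.08015609e-01, -1.22458460e-01,
         4.82675267e-01],
       [-9.32264597e-04,  2.85566650e-01, -9.58358398e-01,
         3.74055537e-01],
       [ 0.00000000e+00,  0.00000000e+00,  0.00000000e+00,
         1.00000000e+00]])}
```

View pics/scene0.png

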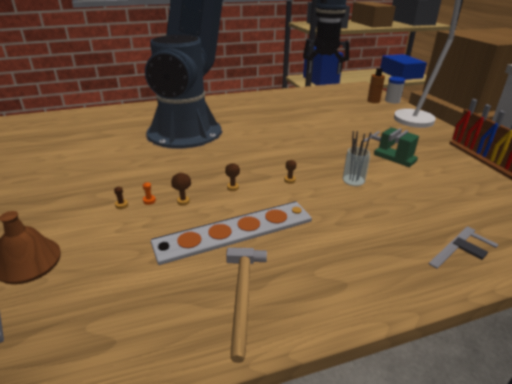

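View pics/top0.png

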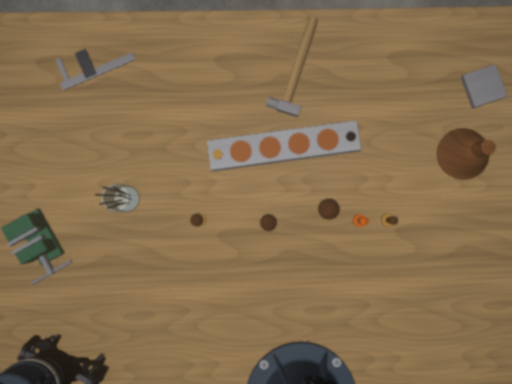

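View pics/wrist0.png

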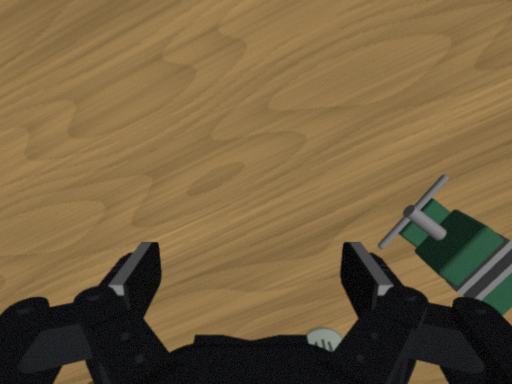

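Orange decoy at top (361,221). Dark candidates in top are (196,220), (268,222), (329,208) and (390,220). The brass stud is at (217,154) and the black one at (351,136). Next I'll take close crops to check this choice.

```bash
python3 - <<'E'
import cv2,numpy as np
t=cv2.imread("pics/top0.png"); s=cv2.imread("pics/scene0.png")
a=cv2.resize(t[110:240,180:410],None,fx=3.4,fy=3.4,interpolation=cv2.INTER_CUBIC)[:,:780]
cv2.imwrite("pics/c_top.png",a)
b=cv2.resize(s[140:270,100:320],None,fx=3.5,fy=3.5,interpolation=cv2.INTER_CUBIC)
cv2.imwrite("pics/c_scene.png",b)
E
```

```text
(no output)
```

View pics/c_top.png

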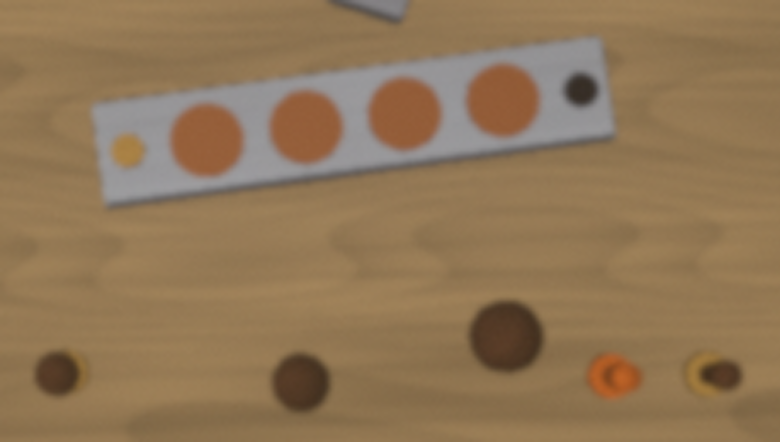

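View pics/c_scene.png

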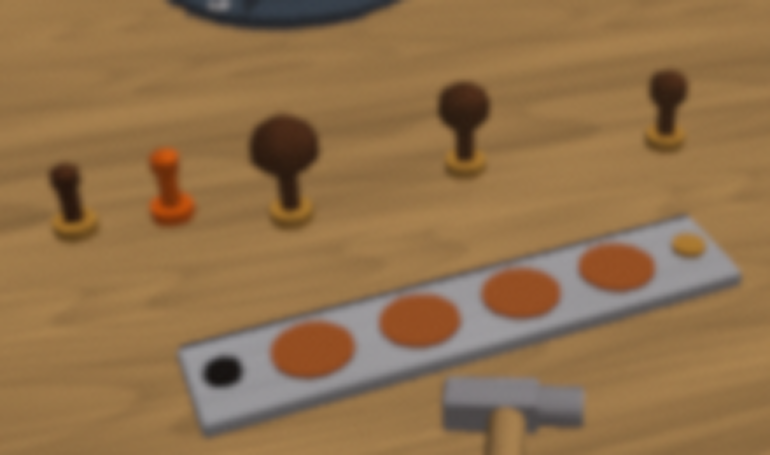

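```bash
cat > h.py <<'E'
import cv2,numpy as np
from plant import monitor,cams,ctrl
def ray(n,uv,info=None):
    i=info or cams.camera_info(n)
    K=np.array([[i['fx'],0,i['cx']],[0,i['fy'],i['cy']],[0,0,1]])
    p=cv2.undistortPoints(np.array([[uv]],float),K,i['D'])[0,0]
    T=i['pose']; return T[:3,3],T[:3,:3]@np.r_[p,1]
def onz(n,uv,z,info=None):
    o,d=ray(n,uv,info); return (o+d*(z-o[2])/d[2])[:3]
def proj(n,P,info=None):
    i=info or cams.camera_info(n)
    K=np.array([[i['fx'],0,i['cx']],[0,i['fy'],i['cy']],[0,0,1]])
    T=np.linalg.inv(i['pose'])
    return cv2.projectPoints(np.atleast_2d(P).astype(float),cv2.Rodrigues(T[:3,:3])[0],T[:3,3],K,i['D'])[0][:,0]
def blobs(img,kind,roi,amin=30):
    hsv=cv2.cvtColor(img,cv2.COLOR_RGB2HSV).astype(int); H,S,V=hsv[...,0],hsv[...,1],hsv[...,2]
    m={'dark':V<95,'pad':(S>140)&(V>110)&(H<13)}[kind].astype(np.uint8)
    k=np.zeros_like(m); k[roi[1]:roi[3],roi[0]:roi[2]]=1; m*=k
    n,_,st,c=cv2.connectedComponentsWithStats(m)
    return [(c[j].round(1),st[j]) for j in range(1,n) if st[j,4]>=amin]
E
python3 - <<'E'
from h import *
t=cv2.imread("pics/top0.png")[:,:,::-1].copy(); s=cv2.imread("pics/scene0.png")[:,:,::-1].copy()
for k in('dark','pad'):
  for nm,im,roi in(('top',t,(180,110,410,240)),('scene',s,(100,140,320,270))):
    for c,st in blobs(im,k,roi): print(k,nm,c,st, onz(nm,c,.017 if k=='pad' else .055).round(4))
E
```

```text
dark top [350.4 136. ] [346 132  10   9  67] [ 0.6492 -0.1374  0.055 ]
dark top [328.5 208.7] [319 199  20  20 327] [ 0.4708 -0.077   0.055 ]
dark top [196.6 219.5] [191 214  12  12 108] [0.4524 0.2455 0.055 ]
dark top [268.4 222.3] [261 215  16  16 200] [0.4412 0.0712 0.055 ]
dark top [391.9 219.8] [387 217  10   7  58] [ 0.4399 -0.2321  0.055 ]
dark scene [180.4 143.2] [148 140  66   9 394] [ 0.2166 -0.0387  0.055 ]
dark scene [290.2 167.7] [286 161  10  17 121] [0.4699 0.2387 0.055 ]
dark scene [231.9 172.3] [225 164  15  22 196] [0.4466 0.0721 0.055 ]
dark scene [180.7 183.5] [171 173  20  27 315] [ 0.4642 -0.0736  0.055 ]
dark scene [118.8 194.1] [114 187   9  17 101] [ 0.4691 -0.2321  0.055 ]
dark scene [163.1 245.9] [158 242  11   9  81] [ 0.7016 -0.1452  0.055 ]
dark scene [187.6 254.9] [165 248  48  15  52] [ 0.7439 -0.1005  0.055 ]
dark scene [233.3 258.9] [227 256  14   8  92] [ 0.7824 -0.0147  0.055 ]
dark scene [256.9 259.3] [250 257  16   6  63] [0.7976 0.0302 0.055 ]
pad top [327.5 139.1] [319 130  18  19 272] [ 0.6487 -0.0871  0.017 ]
pad top [298.5 143. ] [290 134  18  19 271] [ 0.6402 -0.0124  0.017 ]
pad top [269.5 147. ] [261 138  18  19 268] [0.6314 0.0621 0.017 ]
pad top [240.4 150.9] [232 142  18  19 274] [0.6229 0.1364 0.017 ]
pad top [359.9 220.3] [353 214  15  13 138] [ 0.4394 -0.1628  0.017 ]
pad scene [148.1 194.3] [143 182  13  22 164] [ 0.4316 -0.1617  0.017 ]
pad scene [275.6 215.9] [266 210  20  13 200] [0.6259 0.1367 0.017 ]
pad scene [248.4 223.3] [238 217  21  13 218] [0.6344 0.0626 0.017 ]
pad scene [219.5 231.2] [209 225  22  14 241] [ 0.6432 -0.0117  0.017 ]
pad scene [188.8 239.5] [178 232  23  15 265] [ 0.6517 -0.0862  0.017 ]
```

```bash
cat >> h.py <<'E'
from scipy.spatial.transform import Rotation as Ro
OBJ={}
def plan(target,heading=None):
    o=monitor.get_obs(); R=Ro.from_rotvec(o['eef_rot']).as_matrix()
    d=R.T@(np.array(target)-o['tool_pos']); y=R[:,1]; h=np.degrees(np.arctan2(y[1],y[0]))
    print('t',round(o['clock'],2),'tcp',o['tool_pos'].round(4),'head',h.round(2),'zaxis',R[:,2].round(3),'open',round(o['opening'],4),'F',o['wrist_force'].round(1),'j6',o['joints'][5].round(2))
    print('shift mm',(d*1000).round(1), '' if heading is None else 'turn %.1f'%((h-heading+90)%180-90))
E
python3 - <<'E'
from h import *
for n,uv,z in(('b',(196.6,219.5),.054),('c',(268.4,222.3),.059),('d',(328.5,208.7),.064),('a',(391.9,219.8),.049),('jar',(125,198),.1)):
    print(n,onz('top',uv,z).round(4))
plan((.2132,.4519,.2528),6.6)
E
```

```text
b [0.4524 0.2456 0.054 ]
c [0.4414 0.0713 0.059 ]
d [ 0.4708 -0.0754  0.064 ]
a [ 0.4397 -0.2341  0.049 ]
jar [0.5072 0.4045 0.1   ]
t 0.15 tcp [0.2132 0.452  0.2529] head 64.74 zaxis [-0.    -0.001 -1.   ] open 0.0854 F [-0.2 -0.2  0.1] j6 1.57
shift mm [ 0.  -0.1  0.1] turn 58.1
```

```bash
python3 -m creep '[[0.085,-0.034,-0.0093,0.005,0],[0.085,-0.034,-0.0093,0.005,0],[0.085,-0.034,-0.0093,0.005,0],[0.085,-0.034,-0.0093,0.005,0],[0.085,-0.034,-0.0093,0.005,0]]' 40
python3 -m creep '[[0.085,-0.034,-0.0093,0.005,0],[0.085,-0.034,-0.0093,0.005,0],[0.085,-0.034,-0.0093,0.005,0],[0.085,-0.034,-0.0093,0.005,0],[0.085,0,0,0,7]]'
python3 -m creep '[[0.085,0,0,0,7],[0.085,0,0,0,7],[0.085,0,0,0,7],[0.085,0,0,0,7],[0.085,0,0,0,7]]'
python3 -m creep '[[0.085,0,0,0,7],[0.085,0,0,0,7],[0.085,0,0,0,2],[0.085,0,0,0,0],[0.085,0,0,0,0]]'
python3 - <<'E'
from h import *
plan((.4535,.2456,.20),6.6)
cv2.imwrite("pics/w1.png",cams.camera("wrist")[:,:,::-1])
print(proj("wrist",[.4535,.2456,.054]))
E
```

```text
clock: 0.57
tool_pos: [0.3481, 0.3363, 0.228]
eef_rot: [-0.686, -3.066, 0.0]
wrist_force: [-0.4, 0.4, 0.6]
opening: 0.0849
clock: 0.98
tool_pos: [0.4575, 0.2422, 0.207]
eef_rot: [0.868, 3.019, -0.003]
wrist_force: [-0.7, 0.7, -0.3]
opening: 0.0849
clock: 1.4
tool_pos: [0.4543, 0.2458, 0.2081]
eef_rot: [-1.748, -2.61, 0.001]
wrist_force: [-0.7, -0.3, -0.5]
opening: 0.0854
clock: 1.82
tool_pos: [0.4543, 0.2459, 0.2082]
eef_rot: [-2.085, -2.35, 0.001]
wrist_force: [0.9, 0.4, -0.5]
opening: 0.085
t 1.82 tcp [0.4543 0.2459 0.2082] head 6.85 zaxis [-0. -0. -1.] open 0.085 F [ 0.9  0.4 -0.5] j6 1.95
shift mm [-0.2 -0.8  8.2] turn 0.2
[[250.17256383 179.61897621]]
```

View pics/w1.png

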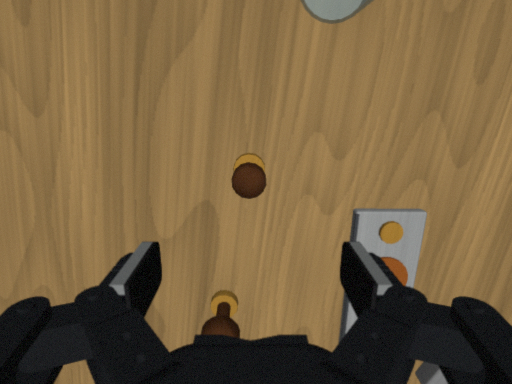

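Wrist view: b's head is at (249.5,180.5) against a predicted (250.2,179.6). The gap is under 1 mm, so I'll descend and grip.

```bash
python3 -m creep '[[0.085,0,-0.001,0.035,0],[0.085,0,0,0.035,0],[0.085,0,0,0.035,0],[0.085,0,0,0.03,0],[0.085,0,0,0.016,0]]' 40
python3 -m creep '[[0.05,0,0,0,0],[0.045,0,0,0,0],[0.04,0,0,0,0],[0.035,0,0,0,0],[0.028,0,0,0,0]]' 40
python3 -m creep '[[0.02,0,0,0,0],[0.02,0,0,0,0],[0.02,0,0,0,0],[0.02,0,0,0,0],[0.02,0,0,0,0]]' 40
python3 - <<'E'
from h import *
plan((.4535,.2456,.057),6.6)
for n in("wrist","scene"):cv2.imwrite(f"pics/{n}2.png",cams.camera(n)[:,:,::-1])
s=cv2.imread("pics/scene2.png");cv2.imwrite("pics/scene2c.png",cv2.resize(s[100:240,200:400],None,fx=4,fy=4))
E
```

```text
clock: 2.28
tool_pos: [0.4517, 0.2449, 0.054]
eef_rot: [-2.084, -2.349, 0.005]
wrist_force: [-0.8, -0.9, -0.3]
opening: 0.085
clock: 2.7
tool_pos: [0.4542, 0.2464, 0.0588]
eef_rot: [2.086, 2.348, 0.004]
wrist_force: [-3.8, 0.2, 11.3]
opening: 0.0306
clock: 3.12
tool_pos: [0.4542, 0.2463, 0.0589]
eef_rot: [2.086, 2.348, 0.004]
wrist_force: [-1.7, -0.5, 9.3]
opening: 0.0301
t 3.12 tcp [0.4542 0.2463 0.0589] head 6.76 zaxis [ 0.002  0.001 -1.   ] open 0.0301 F [-1.7 -0.5  9.3] j6 1.95
shift mm [-0.7 -0.8  1.9] turn 0.2
```

View pics/scene2c.png

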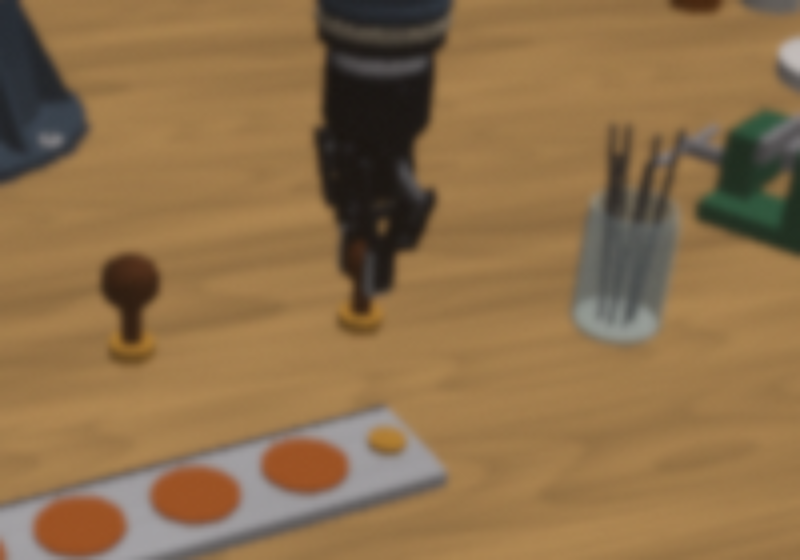

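View pics/wrist2.png

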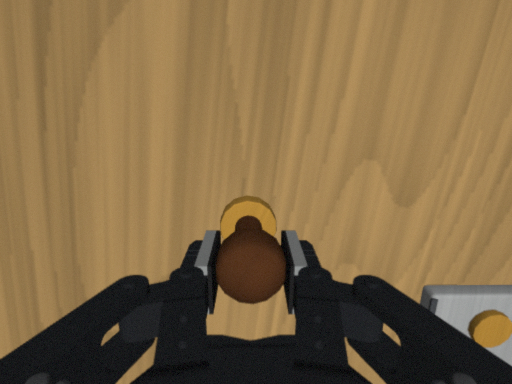

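```bash
python3 -m creep '[[0.02,0,0,0,0],[0.02,0,0,-0.01,0],[0.02,0,0,-0.02,0],[0.02,0,0,-0.02,0],[0.02,0,0,-0.01,0]]' 60
python3 -m creep '[[0.02,-0.013,0.01,0,0],[0.02,-0.025,0.019,0,0],[0.02,-0.025,0.019,0,0],[0.02,-0.025,0.019,0,0],[0.02,-0.025,0.019,0,0]]'
python3 -m creep '[[0.02,-0.025,0.019,0,0],[0.02,-0.025,0.019,0,0],[0.02,-0.025,0.019,0,0],[0.02,-0.013,0.010,0,0],[0.02,0,0,0,0]]'
python3 - <<'E'
from h import *
plan((.6329,.063,.0760),6.6)
for n in("wrist","scene"):cv2.imwrite(f"pics/{n}3.png",cams.camera(n)[:,:,::-1])
s=cv2.imread("pics/scene3.png");cv2.imwrite("pics/scene3c.png",cv2.resize(s[130:270,150:350],None,fx=4,fy=4))
E
```

```text
clock: 3.63
tool_pos: [0.4543, 0.2463, 0.1205]
eef_rot: [2.086, 2.348, 0.005]
wrist_force: [-0.0, 1.2, -0.4]
opening: 0.0298
clock: 4.05
tool_pos: [0.5531, 0.1426, 0.118]
eef_rot: [2.086, 2.348, 0.001]
wrist_force: [1.3, 1.0, -0.4]
opening: 0.03
clock: 4.47
tool_pos: [0.631, 0.0614, 0.1174]
eef_rot: [2.089, 2.344, 0.0]
wrist_force: [-0.3, 0.1, -1.5]
opening: 0.0297
t 4.47 tcp [0.631  0.0614 0.1174] head 6.58 zaxis [ 0.001 -0.001 -1.   ] open 0.0297 F [-0.3  0.1 -1.5] j6 1.55
shift mm [ 1.4  2.  41.4] turn -0.0
```

View pics/scene3c.png

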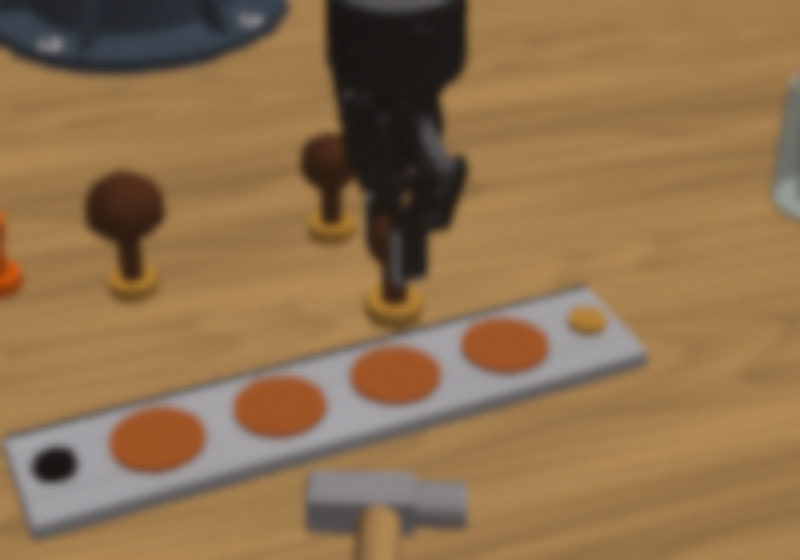

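View pics/wrist3.png

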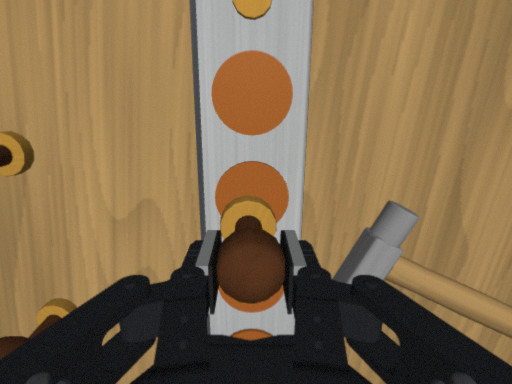

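```bash
python3 - <<'E'
from h import *
for P in ([.6229,.1364,.017],[.6259,.1366,.017],[.6329,.0623,.017],[.631,.0614,.059],[.631,.0614,.117]): print(proj("wrist",P).round(1))
w=cv2.imread("pics/wrist3.png")[:,:,::-1].copy()
for c,st in blobs(w,'pad',(200,40,310,240)): print(c,st,onz("wrist",c,.017).round(4))
E
```

```text
[[254.6  97.2]]
[[259.   97.5]]
[[255.9 199.9]]
[[253.8 222.1]]
[[255.1 272.1]]
```

```bash
python3 - <<'E'
from h import *
w=cv2.imread("pics/wrist3.png")[:,:,::-1].copy()
hsv=cv2.cvtColor(w,cv2.COLOR_RGB2HSV); print(hsv[93,252],hsv[5,252],hsv[265,250])
m=((hsv[...,0]<15)&(hsv[...,1]>150)&(hsv[...,2]>120)).astype(np.uint8); m[140:]=0
n,_,st,c=cv2.connectedComponentsWithStats(m)
for j in range(1,n):
  if st[j,4]>500: print(c[j],st[j],onz("wrist",c[j],.017))
print(onz("wrist",(248,222),.059), onz("wrist",(251,266),.113))
E
```

```text
[ 13 180 167] [ 19 175 187] [ 12 164  84]
[251.52875767  92.56748466] [ 212   51   80   84 5216] [0.6203972  0.13921483 0.017     ]
[0.62734385 0.06103172 0.059     ] [0.62907544 0.06190521 0.113     ]
```

```bash
python3 -m creep '[[0.02,0.0014,0.002,0.01,0],[0.02,0,0,0.015,0],[0.02,0,0,0.01,0],[0.02,0,0,0.004,0],[0.02,0,0,0,0]]'
python3 - <<'E'
from h import *
plan((.633,.063,.0760),6.6)
E
```

```text
clock: 4.98
tool_pos: [0.6297, 0.0663, 0.0772]
eef_rot: [-2.085, -2.348, 0.002]
wrist_force: [-0.2, -0.0, -1.2]
opening: 0.0299
t 4.98 tcp [0.6297 0.0663 0.0772] head 6.79 zaxis [-0.002 -0.    -1.   ] open 0.0299 F [-0.2 -0.  -1.2] j6 1.56
shift mm [-3.7  2.8  1.2] turn 0.2
```

```bash
python3 -m creep '[[0.02,0,0,0,0],[0.02,0,0,0,0]]'
python3 - <<'E'
from h import *
plan((.633,.063,.0760),6.6)
i=cams.camera_info("wrist")
cv2.imwrite("pics/wrist4.png",cams.camera("wrist")[:,:,::-1])
plan((.633,.063,.0760),6.6)
E
```

```text
clock: 5.15
tool_pos: [0.631, 0.066, 0.0789]
eef_rot: [2.086, 2.348, 0.001]
wrist_force: [-0.3, -0.7, -1.3]
opening: 0.0298
t 5.15 tcp [0.631  0.066  0.0789] head 6.76 zaxis [ 0.001  0.    -1.   ] open 0.0298 F [-0.3 -0.7 -1.3] j6 1.56
shift mm [-3.2  1.6  2.9] turn 0.2
t 5.2 tcp [0.6311 0.0659 0.079 ] head 6.75 zaxis [ 0.001  0.    -1.   ] open 0.0296 F [ 0.7 -0.4 -1.8] j6 1.56
shift mm [-3.1  1.6  3. ] turn 0.2
```

View pics/wrist4.png

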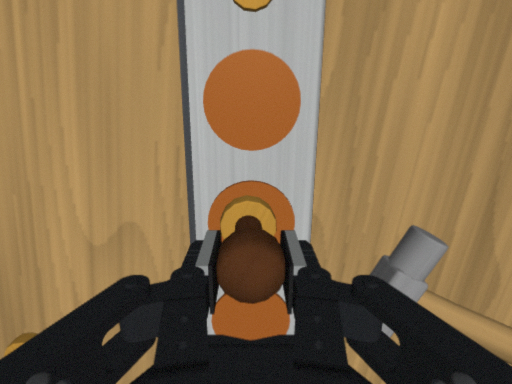

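```bash
python3 -m creep '[[0.02,-0.0015,0.002,0.001,0],[0.02,0,0,0.001,0],[0.02,0,0,0.001,0],[0.02,0,0,0,0],[0.02,0,0,0,0]]'
python3 - <<'E'
from h import *
plan((.633,.0645,.0760),6.6)
E
```

```text
clock: 5.62
tool_pos: [0.6334, 0.0645, 0.0761]
eef_rot: [2.086, 2.347, 0.001]
wrist_force: [-1.7, -0.3, 7.5]
opening: 0.0298
t 5.62 tcp [0.6334 0.0645 0.0761] head 6.74 zaxis [ 0.001  0.    -1.   ] open 0.0298 F [-1.7 -0.3  7.5] j6 1.55
shift mm [ 0.1 -0.4  0.1] turn 0.1
```

Contact force is 7.5 N up, so it's seated. I'll release slowly, then retreat.

```bash
python3 -m creep '[[0.034,0,0,0,0],[0.038,0,0,0,0],[0.045,0,0,0,0],[0.06,0,0,0,0],[0.085,0,0,0,0]]'
python3 -m creep '[[0.085,0,0,-0.01,0],[0.085,0,0,-0.02,0],[0.085,0,0,-0.03,0],[0.085,0,0,-0.04,0],[0.085,0,0,-0.04,0]]'
python3 -m creep '[[0.085,0,0,0,0],[0.085,0,0,0,0],[0.085,0,0,0,0]]'
python3 - <<'E'
from h import *
plan((.4435,.0713,.200),6.6)
for n in("top","scene","wrist"):cv2.imwrite(f"pics/{n}5.png",cams.camera(n)[:,:,::-1])
s=cv2.imread("pics/scene5.png");cv2.imwrite("pics/scene5c.png",cv2.resize(s[130:270,150:350],None,fx=4,fy=4))
E
```

```text
clock: 6.03
tool_pos: [0.6329, 0.0645, 0.0752]
eef_rot: [-2.087, -2.348, 0.0]
wrist_force: [-0.1, 0.8, -0.3]
opening: 0.0679
clock: 6.45
tool_pos: [0.6321, 0.0645, 0.2173]
eef_rot: [-2.087, -2.348, 0.001]
wrist_force: [0.7, -0.7, 0.6]
opening: 0.0849
clock: 6.7
tool_pos: [0.6329, 0.0645, 0.2156]
eef_rot: [2.087, 2.348, 0.0]
wrist_force: [-0.3, 0.4, -1.1]
opening: 0.0852
t 6.7 tcp [0.6329 0.0645 0.2156] head 6.74 zaxis [ 0.  0. -1.] open 0.0852 F [-0.3  0.4 -1.1] j6 1.55
shift mm [  28.9 -187.3   15.6] turn 0.1
```

View pics/scene5c.png

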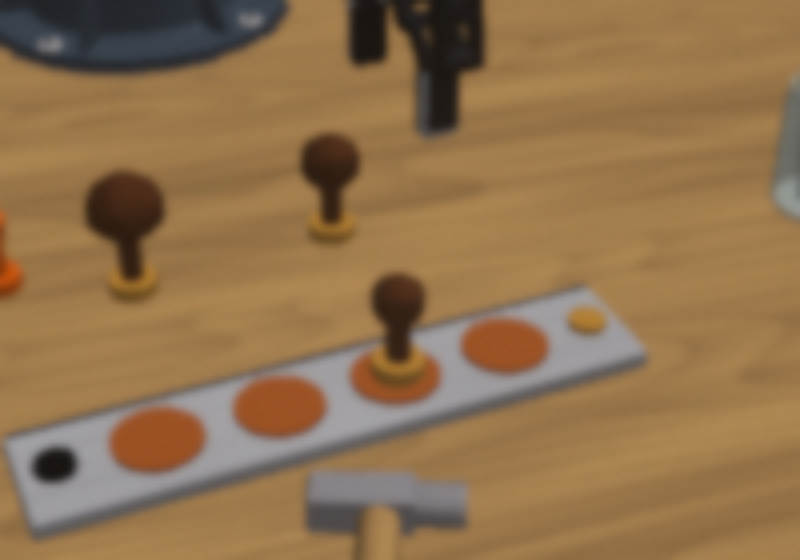

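View pics/wrist5.png

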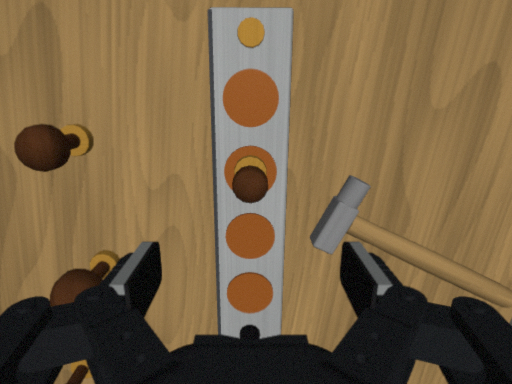

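```bash
cat >> h.py <<'E'
def wpads(w,vmax=None,amin=400,show=True):
    hsv=cv2.cvtColor(w,cv2.COLOR_RGB2HSV)
    m=((hsv[...,0]<15)&(hsv[...,1]>150)&(hsv[...,2]>110)).astype(np.uint8)
    n,_,st,c=cv2.connectedComponentsWithStats(m)
    return [(c[j].round(1),st[j]) for j in range(1,n) if st[j,4]>amin]
def wheads(w,amin=300):
    hsv=cv2.cvtColor(w,cv2.COLOR_RGB2HSV)
    m=((hsv[...,0]<20)&(hsv[...,1]>120)&(hsv[...,2]<100)&(hsv[...,2]>30)).astype(np.uint8)
    m=cv2.morphologyEx(m,cv2.MORPH_OPEN,cv2.getStructuringElement(2,(9,9)))
    n,_,st,c=cv2.connectedComponentsWithStats(m)
    return [(c[j].round(1),st[j]) for j in range(1,n) if st[j,4]>amin]
E
python3 - <<'E'
from h import *
w=cv2.imread("pics/wrist5.png")[:,:,::-1].copy()
for c,st in wpads(w): print('pad',c,st,onz('wrist',c,.017).round(4))
for c,st in wheads(w): print('head',c,st,[onz('wrist',c,z).round(4)[:2] for z in(.059,.064,.071)])
t=cv2.imread("pics/top5.png")[:,:,::-1].copy()
for c,st in blobs(t,'dark',(180,110,410,240)): print(c,st,onz('top',c,.071).round(4))
E
```

```text
pad [250.2  97.7] [ 223   70   55   57 2444] [0.6225 0.1365 0.017 ]
pad [250.1 162.9] [225 146  51  43 794] [0.6302 0.071  0.017 ]
pad [249.6 235.5] [ 226  214   48   44 1679] [ 0.6395 -0.0121  0.017 ]
pad [249.4 292.2] [ 227  273   45   40 1400] [ 0.648  -0.0862  0.017 ]
head [ 39.6 146.5] [  15  124   51   48 1845] [array([0.4375, 0.0721]), array([0.4408, 0.0733]), array([0.4455, 0.0749])]
head [249.7 183.4] [ 232  166   36   36 1008] [array([0.6312, 0.0602]), array([0.6311, 0.0616]), array([0.6309, 0.0635])]
head [ 75.7 283.3] [  50  261   58   45 1294] [array([ 0.464 , -0.0685]), array([ 0.4668, -0.0648]), array([ 0.4709, -0.0596])]
[256.2 172.9] [248 110  24 130 764] [0.5614 0.0983 0.071 ]
[357.  174.4] [ 316  110   79  130 4010] [ 0.5523 -0.1463  0.071 ]
```

B stands centred: head (.6309,.0635) against the pad-row midpoint (.631,.0622). Next is c.

```bash
python3 -m creep '[[0.085,0.005,-0.03,0,0],[0.085,0.005,-0.035,0,0],[0.085,0.005,-0.035,0,0],[0.085,0.005,-0.035,0,0],[0.085,0.005,-0.035,0,0]]'
python3 -m creep '[[0.085,0.004,-0.018,0.01,0],[0.085,0,0,0,0],[0.085,0,0,0,0],[0.085,0,0,0,0]]'
python3 - <<'E'
from h import *
plan((.443,.0713,.062),6.6)
w=cams.camera("wrist"); cv2.imwrite("pics/wrist6.png",w[:,:,::-1])
for c,st in wheads(w): print('head',c,st,onz('wrist',c,.059).round(4)[:2]+[.002,0])
E
```

```text
clock: 7.27
tool_pos: [0.4588, 0.0693, 0.2142]
eef_rot: [-2.086, -2.347, 0.002]
wrist_force: [1.1, 0.4, 0.9]
opening: 0.085
clock: 7.6
tool_pos: [0.4432, 0.0713, 0.2053]
eef_rot: [2.087, 2.348, -0.0]
wrist_force: [-0.6, 0.7, -0.5]
opening: 0.0853
t 7.6 tcp [0.4432 0.0713 0.2053] head 6.75 zaxis [-0. -0. -1.] open 0.0853 F [-0.6  0.7 -0.5] j6 1.61
shift mm [ 1.000e-01 -2.000e-01  1.433e+02] turn 0.1
head [249.2 181.1] [ 226  157   47   49 1766] [0.4438 0.0716]
head [461.3 218.1] [ 443  200   38   37 1090] [0.6462 0.0594]
head [260.2 317.9] [ 236  288   51   52 1835] [ 0.4724 -0.0734]
```

View pics/wrist6.png

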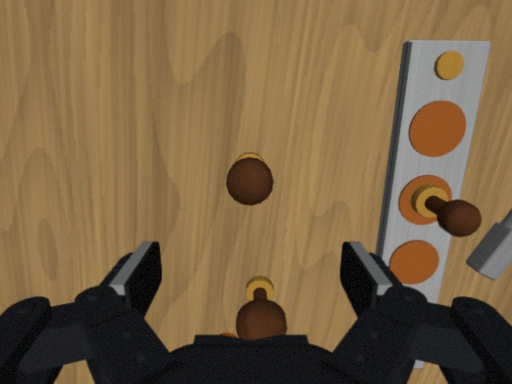

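c's head is at (249,181), right between the jaws. Descending.

```bash
python3 -m creep '[[0.085,0,0,0.02,0],[0.085,0,0,0.035,0],[0.085,0,0,0.035,0],[0.085,0,0,0.03,0],[0.085,0,0,0.015,0]]' 40
python3 -m creep '[[0.085,0,0,0.007,0],[0.06,0,0,0,0],[0.054,0,0,0,0],[0.048,0,0,0,0],[0.044,0,0,0,0]]' 40
python3 -m creep '[[0.038,0,0,0,0],[0.03,0,0,0,0],[0.03,0,0,0,0],[0.03,0,0,0,0],[0.03,0,0,0,0]]' 60
python3 -m creep '[[0.03,0,0,-0.01,0],[0.03,0,0,-0.02,0],[0.03,0,0,-0.02,0],[0.03,0,0,-0.01,0],[0.03,0,0,0,0]]' 60
python3 - <<'E'
from h import *
plan((.6415,-.0118,.1224),6.6)
w=cams.camera("wrist"); cv2.imwrite("pics/wrist7.png",w[:,:,::-1])
E
```

```text
clock: 8.07
tool_pos: [0.4419, 0.0709, 0.0669]
eef_rot: [-2.086, -2.346, 0.005]
wrist_force: [0.1, 0.7, -1.0]
opening: 0.0848
clock: 8.48
tool_pos: [0.4438, 0.0714, 0.0645]
eef_rot: [2.086, 2.347, 0.002]
wrist_force: [-0.8, -0.3, 0.6]
opening: 0.0441
clock: 8.9
tool_pos: [0.4436, 0.0714, 0.0647]
eef_rot: [2.086, 2.347, 0.003]
wrist_force: [-4.0, -0.8, 13.6]
opening: 0.0403
clock: 9.32
tool_pos: [0.4444, 0.0715, 0.1259]
eef_rot: [2.085, 2.346, 0.005]
wrist_force: [1.0, 0.2, -1.5]
opening: 0.04
t 9.32 tcp [0.4444 0.0715 0.1259] head 6.75 zaxis [ 0.004  0.001 -1.   ] open 0.04 F [ 1.   0.2 -1.5] j6 1.61
shift mm [-105.9  186.     4.4] turn 0.1
```

View pics/wrist7.png

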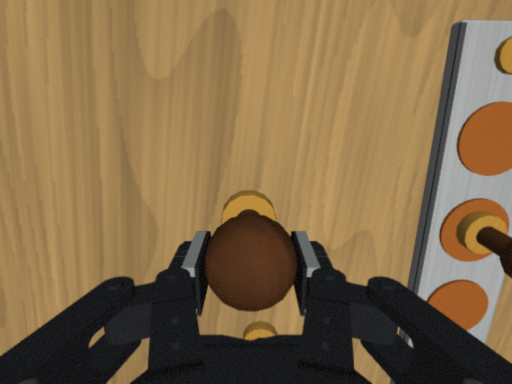

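```bash
python3 -m creep '[[0.03,-0.008,0.013,0,0],[0.03,-0.015,0.026,0,0],[0.03,-0.015,0.026,0,0],[0.03,-0.015,0.026,0,0],[0.03,-0.015,0.026,0,0]]'
python3 -m creep '[[0.03,-0.015,0.026,0,0],[0.03,-0.015,0.026,0,0],[0.03,-0.008,0.015,0.01,0],[0.03,0,0,0.01,0],[0.03,0,0,0,0]]'
python3 -m creep '[[0.03,0,0,0,0],[0.03,0,0,0,0]]'
python3 - <<'E'
from h import *
plan((.6415,-.0118,.0817),6.6)
w=cams.camera("wrist"); cv2.imwrite("pics/wrist8.png",w[:,:,::-1])
for c,st in wpads(w): print('pad',c,st,onz('wrist',c,.017).round(4)[:2]+[.002,0])
E
```

```text
clock: 9.78
tool_pos: [0.5677, 0.0168, 0.1223]
eef_rot: [-2.086, -2.348, 0.001]
wrist_force: [0.5, 0.2, -1.3]
opening: 0.04
clock: 10.2
tool_pos: [0.6368, -0.0127, 0.0998]
eef_rot: [-2.085, -2.345, 0.004]
wrist_force: [-0.5, -0.4, -2.1]
opening: 0.0395
clock: 10.37
tool_pos: [0.6371, -0.012, 0.1034]
eef_rot: [-2.086, -2.348, 0.001]
wrist_force: [0.1, 0.4, -1.8]
opening: 0.04
t 10.37 tcp [ 0.6371 -0.012   0.1034] head 6.77 zaxis [-0.001  0.    -1.   ] open 0.04 F [ 0.1  0.4 -1.8] j6 1.43
shift mm [-0.3  4.4 21.7] turn 0.2
pad [256.8   5.9] [225   0  65  16 709] [0.6278 0.1133]
pad [251.6 102.7] [ 214   51   85   88 2042] [0.6315 0.057 ]
pad [259.7 190.8] [ 217  168   77   60 2109] [ 0.6443 -0.0019]
pad [257.2 312.7] [220 291  69  34 841] [ 0.6554 -0.1038]
pad [ 11.1 332.2] [  0 318  27  33 527] [ 0.4545 -0.1486]
```

View pics/wrist8.png

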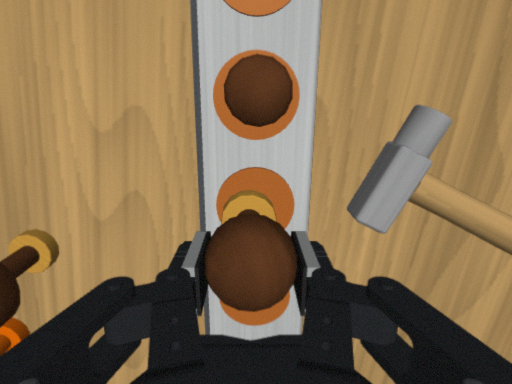

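```bash
python3 -m creep '[[0.03,0,0.005,0.006,0],[0.03,0,0,0.008,0],[0.03,0,0,0.004,0],[0.03,0,0,0,0],[0.03,0,0,0,0]]'
python3 - <<'E'
from h import *
plan((.642,-.0118,.0817),6.6)
E
```

```text
clock: 10.83
tool_pos: [0.6425, -0.0118, 0.0849]
eef_rot: [-2.086, -2.348, 0.001]
wrist_force: [0.5, -0.3, -0.4]
opening: 0.0397
t 10.83 tcp [ 0.6425 -0.0118  0.0849] head 6.75 zaxis [-0.001  0.    -1.   ] open 0.0397 F [ 0.5 -0.3 -0.4] j6 1.43
shift mm [ 0.  -0.5  3.2] turn 0.1
```

```bash
python3 -m creep '[[0.03,0,0,0.0015,0],[0.03,0,0,0.0015,0],[0.03,0,0,0,0],[0.03,0,0,0,0]]'
```

```text
clock: 11.17
tool_pos: [0.643, -0.0118, 0.0824]
eef_rot: [2.087, 2.348, 0.0]
wrist_force: [-0.6, 0.2, -1.6]
opening: 0.0393
```

```bash
python3 -m creep '[[0.03,0,0,0.001,0],[0.03,0,0,0,0],[0.03,0,0,0,0]]'
```

```text
clock: 11.42
tool_pos: [0.6431, -0.0118, 0.0818]
eef_rot: [2.087, 2.348, 0.001]
wrist_force: [-1.8, -0.2, 4.9]
opening: 0.0397
```

```bash
python3 -m creep '[[0.044,0,0,0,0],[0.048,0,0,0,0],[0.055,0,0,0,0],[0.07,0,0,0,0],[0.085,0,0,0,0]]'
python3 -m creep '[[0.085,0,0,-0.01,0],[0.085,0,0,-0.02,0],[0.085,0,0,-0.03,0],[0.085,0,0,-0.04,0],[0.085,0,0,-0.04,0]]'
python3 -m creep '[[0.085,0,0,0,0],[0.085,0,0,0,0],[0.085,0,0,0,0]]'
python3 - <<'E'
from h import *
plan((.4735,-.0754,.215),6.6)
w=cams.camera("wrist"); cv2.imwrite("pics/wrist9.png",w[:,:,::-1])
for c,st in wpads(w): print('pad',c,st,onz('wrist',c,.017).round(4)[:2]+[.002,0])
for c,st in wheads(w): print('head',c,st,[onz('wrist',c,z).round(4)[:2]+[.002,0] for z in(.064,.071,.076)])
E
```

```text
clock: 11.83
tool_pos: [0.6429, -0.0118, 0.0813]
eef_rot: [-2.087, -2.348, 0.0]
wrist_force: [0.3, -0.3, -0.0]
opening: 0.0769
clock: 12.25
tool_pos: [0.6421, -0.0118, 0.2233]
eef_rot: [-2.087, -2.348, 0.001]
wrist_force: [2.0, 0.5, 0.3]
opening: 0.0848
clock: 12.5
tool_pos: [0.6429, -0.0118, 0.2217]
eef_rot: [2.087, 2.348, 0.0]
wrist_force: [-0.0, 0.1, -0.4]
opening: 0.0849
t 12.5 tcp [ 0.6429 -0.0118  0.2217] head 6.74 zaxis [ 0. -0. -1.] open 0.0849 F [-0.   0.1 -0.4] j6 1.43
shift mm [ -43.3 -175.7    6.6] turn 0.1
pad [248.   19.8] [ 220    0   57   46 2201] [0.6245 0.1308]
pad [248.4  98. ] [ 222   68   53   56 1150] [0.6332 0.0597]
pad [245.9 155.7] [223 143  50  35 603] [6.374e-01 6.000e-04]
pad [247.7 231.2] [ 225  210   47   44 1622] [ 0.6495 -0.0863]
pad [ 63.  273.7] [ 39 252  46  46 879] [ 0.4337 -0.1689]
head [247.4  93.3] [ 229   74   38   40 1178] [array([0.6322, 0.0636]), array([0.6323, 0.0635]), array([0.6324, 0.0634])]
head [248.7 180.6] [ 226  158   46   47 1677] [array([ 0.6424, -0.0139]), array([ 0.6423, -0.012 ]), array([ 0.6422, -0.0107])]
head [ 67.4 220.9] [  37  195   64   54 2612] [array([ 0.4708, -0.0755]), array([ 0.4749, -0.072 ]), array([ 0.4779, -0.0696])]
```

View pics/wrist9.png

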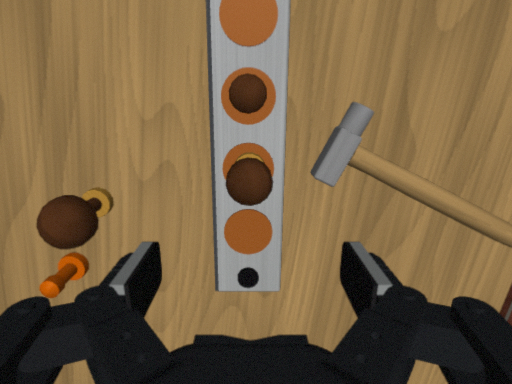

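b and c stand centred on their pads in the wrist view, at (248,93) and (249,181). Next is d.

```bash
python3 -m creep '[[0.085,-0.007,-0.027,0,0],[0.085,-0.009,-0.035,0,0],[0.085,-0.009,-0.035,0,0],[0.085,-0.009,-0.035,0,0],[0.085,-0.009,-0.035,0,0]]'
python3 -m creep '[[0.085,0,-0.009,0,0],[0.085,0,0,0,0],[0.085,0,0,0,0],[0.085,0,0,0,0]]'
python3 - <<'E'
from h import *
plan((.473,-.0754,.068),6.6)
w=cams.camera("wrist"); cv2.imwrite("pics/wrist10.png",w[:,:,::-1])
for c,st in wheads(w): print('head',c,st,onz('wrist',c,.064).round(4)[:2]+[.002,0],onz('wrist',c,.049).round(4)[:2]+[.002,0])
E
```

```text
clock: 12.97
tool_pos: [0.4796, -0.0743, 0.2199]
eef_rot: [-2.085, -2.347, 0.002]
wrist_force: [-0.7, -0.6, 0.9]
opening: 0.0848
clock: 13.3
tool_pos: [0.4738, -0.0749, 0.2209]
eef_rot: [-2.086, -2.348, 0.0]
wrist_force: [-0.4, 0.4, 0.5]
opening: 0.085
t 13.3 tcp [ 0.4738 -0.0749  0.2209] head 6.76 zaxis [-0.  0. -1.] open 0.085 F [-0.4  0.4  0.5] j6 1.3
shift mm [ -0.4  -0.8 152.9] turn 0.2
head [468.8  36.8] [ 448   17   42   42 1338] [0.6409 0.0676] [0.6503 0.0714]
head [457.8 132.2] [ 433  109   51   50 1959] [ 0.6555 -0.0097] [ 0.6657 -0.0101]
head [247.8 179. ] [ 220  151   56   57 2501] [ 0.4729 -0.0755] [ 0.4732 -0.0794]
head [204.6 304.3] [194 285  20  37 535] [ 0.4432 -0.2179] [ 0.4419 -0.2295]
```

View pics/wrist10.png

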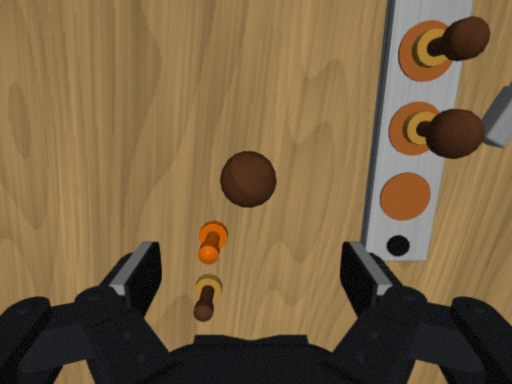

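```bash
python3 -m creep '[[0.085,-0.0005,-0.001,0.02,0],[0.085,0,0,0.035,0],[0.085,0,0,0.035,0],[0.085,0,0,0.035,0],[0.085,0,0,0.018,0]]' 40
python3 -m creep '[[0.085,0,0,0.01,0],[0.07,0,0,0,0],[0.064,0,0,0,0],[0.058,0,0,0,0],[0.054,0,0,0,0]]' 40
python3 -m creep '[[0.048,0,0,0,0],[0.04,0,0,0,0],[0.04,0,0,0,0],[0.04,0,0,0,0],[0.04,0,0,0,0]]' 60
python3 -m creep '[[0.04,0,0,-0.01,0],[0.04,0,0,-0.02,0],[0.04,0,0,-0.02,0],[0.04,0,0,-0.01,0],[0.04,0,0,0,0]]' 60
python3 - <<'E'
from h import *
plan((.6505,-.086,.13),6.6)
w=cams.camera("wrist"); cv2.imwrite("pics/wrist11.png",w[:,:,::-1])
E
```

```text
clock: 13.77
tool_pos: [0.4711, -0.0751, 0.0743]
eef_rot: [-2.084, -2.346, 0.003]
wrist_force: [-1.6, 0.5, -0.1]
opening: 0.0851
clock: 14.18
tool_pos: [0.4734, -0.0759, 0.0696]
eef_rot: [2.086, 2.347, 0.002]
wrist_force: [-0.5, -0.7, 0.2]
opening: 0.0541
clock: 14.6
tool_pos: [0.4733, -0.076, 0.07]
eef_rot: [2.086, 2.346, 0.002]
wrist_force: [-4.0, -0.4, 14.4]
opening: 0.05
clock: 15.02
tool_pos: [0.4738, -0.076, 0.131]
eef_rot: [2.085, 2.346, 0.004]
wrist_force: [0.2, -0.2, -1.6]
opening: 0.0496
t 15.02 tcp [ 0.4738 -0.076   0.131 ] head 6.74 zaxis [ 0.004 -0.001 -1.   ] open 0.0496 F [ 0.2 -0.2 -1.6] j6 1.29
shift mm [-30.6 174.3   1.7] turn 0.1
```

View pics/wrist11.png

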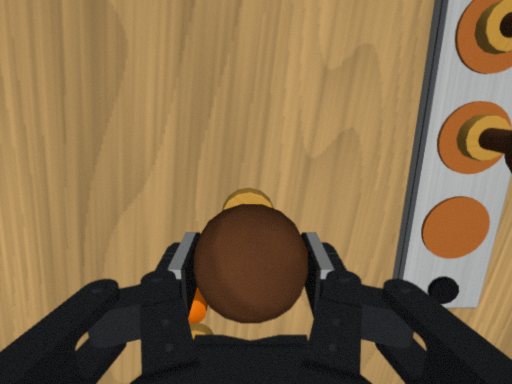

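```bash
python3 -m creep '[[0.04,-0.003,0.015,0,0],[0.04,-0.005,0.028,0,0],[0.04,-0.005,0.028,0,0],[0.04,-0.005,0.028,0,0],[0.04,-0.005,0.028,0,0]]'
python3 -m creep '[[0.04,-0.005,0.028,0,0],[0.04,-0.003,0.015,0,0],[0.04,0,0.005,0.01,0],[0.04,0,0,0.01,0],[0.04,0,0,0,0]]'
python3 -m creep '[[0.04,0,0,0,0],[0.04,0,0,0,0]]'
python3 - <<'E'
from h import *
plan((.6510,-.086,.0870),6.6)
w=cams.camera("wrist"); cv2.imwrite("pics/wrist12.png",w[:,:,::-1])
E
```

```text
clock: 15.48
tool_pos: [0.6018, -0.0837, 0.1269]
eef_rot: [-2.086, -2.347, 0.001]
wrist_force: [-0.2, -1.1, -1.6]
opening: 0.0496
clock: 15.9
tool_pos: [0.6474, -0.0857, 0.1045]
eef_rot: [-2.084, -2.345, 0.005]
wrist_force: [-1.0, 0.1, -2.2]
opening: 0.0496
clock: 16.07
tool_pos: [0.6487, -0.086, 0.1084]
eef_rot: [-2.087, -2.348, 0.001]
wrist_force: [1.1, -0.2, -1.2]
opening: 0.0498
t 16.07 tcp [ 0.6487 -0.086   0.1084] head 6.74 zaxis [-0.001  0.    -1.   ] open 0.0498 F [ 1.1 -0.2 -1.2] j6 1.32
shift mm [-0.3  2.3 21.4] turn 0.1
```

View pics/wrist12.png

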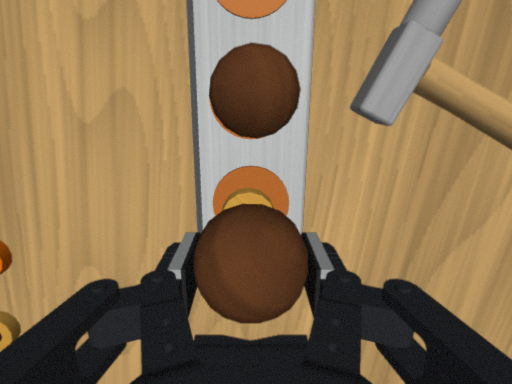

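```bash
python3 -m creep '[[0.04,0,0.002,0.007,0],[0.04,0,0,0.008,0],[0.04,0,0,0.004,0],[0.04,0,0,0,0],[0.04,0,0,0,0]]'
python3 -m creep '[[0.04,0,0,0.001,0],[0.04,0,0,0,0],[0.04,0,0,0,0]]'
python3 - <<'E'
from h import *
plan((.6510,-.086,.0870),6.6)
E
```

```text
clock: 16.53
tool_pos: [0.6513, -0.0857, 0.0888]
eef_rot: [-2.086, -2.348, 0.001]
wrist_force: [-0.7, -0.0, -1.6]
opening: 0.0496
clock: 16.78
tool_pos: [0.6518, -0.0858, 0.0885]
eef_rot: [2.087, 2.348, 0.0]
wrist_force: [-0.4, -0.6, -1.6]
opening: 0.0502
t 16.78 tcp [ 0.6518 -0.0858  0.0885] head 6.74 zaxis [ 0. -0. -1.] open 0.0502 F [-0.4 -0.6 -1.6] j6 1.32
shift mm [-0.1 -0.8  1.5] turn 0.1
```

```bash
python3 -m creep '[[0.04,0,0,0.001,0],[0.04,0,0,0,0],[0.04,0,0,0,0]]'
python3 -m creep '[[0.04,0,0,0.001,0],[0.04,0,0,0,0],[0.04,0,0,0,0]]'
```

```text
clock: 17.03
tool_pos: [0.6517, -0.0858, 0.0873]
eef_rot: [2.087, 2.348, 0.0]
wrist_force: [-0.4, 1.0, -2.9]
opening: 0.0499
clock: 17.28
tool_pos: [0.6518, -0.0859, 0.0871]
eef_rot: [2.087, 2.348, 0.0]
wrist_force: [-3.1, -0.0, 8.3]
opening: 0.0493
```

```bash
python3 -m creep '[[0.054,0,0,0,0],[0.058,0,0,0,0],[0.065,0,0,0,0],[0.075,0,0,0,0],[0.085,0,0,0,0]]'
python3 -m creep '[[0.085,0,0,-0.01,0],[0.085,0,0,-0.02,0],[0.085,0,0,-0.03,0],[0.085,0,0,-0.04,0],[0.085,0,0,-0.03,0]]'
python3 -m creep '[[0.085,0,0,0,0],[0.085,0,0,0,0],[0.085,0,0,0,0]]'
python3 - <<'E'
from h import *
plan((.4425,-.2335,.205),6.6)
w=cams.camera("wrist"); cv2.imwrite("pics/wrist13.png",w[:,:,::-1])
for c,st in wpads(w): print('pad',c,st,onz('wrist',c,.017).round(4)[:2]+[.002,0])
for c,st in wheads(w): print('head',c,st,[onz('wrist',c,z).round(4)[:2]+[.002,0] for z in(.049,.071,.076,.081)])
E
```

```text
clock: 17.7
tool_pos: [0.6517, -0.0858, 0.0862]
eef_rot: [-2.087, -2.348, 0.0]
wrist_force: [0.7, -1.3, 0.7]
opening: 0.0847
clock: 18.12
tool_pos: [0.6516, -0.0858, 0.2199]
eef_rot: [2.086, 2.347, 0.001]
wrist_force: [0.3, 0.3, 0.9]
opening: 0.0853
clock: 18.37
tool_pos: [0.6516, -0.0858, 0.2163]
eef_rot: [-2.087, -2.348, 0.0]
wrist_force: [-0.1, -0.3, -0.0]
opening: 0.0851
t 18.37 tcp [ 0.6516 -0.0858  0.2163] head 6.74 zaxis [-0.  0. -1.] open 0.0851 F [-0.1 -0.3 -0. ] j6 1.32
shift mm [-122.2 -225.    11.3] turn 0.1
pad [247.9  24.8] [ 219    0   59   46 1250] [0.6337 0.0515]
pad [246.6 152.8] [223 145  50  24 413] [ 0.6464 -0.0692]
pad [ 47.9 216.6] [ 21 197  53  42 983] [ 0.4328 -0.1672]
head [246.9   4.1] [229   0  36  12 304] [array([0.6321, 0.0604]), array([0.633 , 0.0547]), array([0.6333, 0.0534]), array([0.6335, 0.0521])]
head [248.7  94.2] [ 223   68   52   54 2157] [array([ 0.642 , -0.0109]), array([ 0.6422, -0.0111]), array([ 0.6422, -0.0111]), array([ 0.6423, -0.0112])]
head [248.5 184. ] [ 220  154   58   62 2773] [array([ 0.6515, -0.0938]), array([ 0.651 , -0.0877]), array([ 0.6509, -0.0863]), array([ 0.6507, -0.0849])]
head [ 45.4 281.4] [ 28 264  37  33 561] [array([ 0.4457, -0.2287]), array([ 0.4609, -0.2123]), array([ 0.4643, -0.2085]), array([ 0.4678, -0.2048])]
```

View pics/wrist13.png

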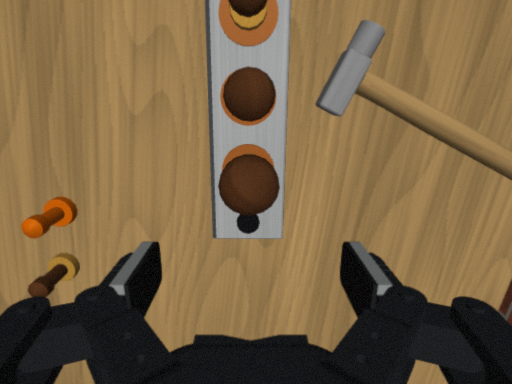

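d is upright on its pad at (248,184). Now for a, the dark one; the orange decoy is at (35,226).

```bash
python3 -m creep '[[0.085,-0.01,-0.02,0,0],[0.085,-0.018,-0.033,0,0],[0.085,-0.018,-0.033,0,0],[0.085,-0.018,-0.033,0,0],[0.085,-0.018,-0.033,0,0]]'
python3 -m creep '[[0.085,-0.018,-0.033,0,0],[0.085,-0.018,-0.033,0,0],[0.085,-0.004,-0.007,0.01,0],[0.085,0,0,0,0],[0.085,0,0,0,0]]'
python3 -m creep '[[0.085,0,0,0,0],[0.085,0,0,0,0]]'
python3 - <<'E'
from h import *
plan((.4425,-.2335,.052),6.6)
w=cams.camera("wrist"); cv2.imwrite("pics/wrist14.png",w[:,:,::-1])
for c,st in wheads(w,150): print('head',c,st,onz('wrist',c,.049).round(4)[:2]+[.002,0])
E
```

```text
clock: 18.83
tool_pos: [0.5081, -0.1854, 0.215]
eef_rot: [-2.085, -2.347, 0.001]
wrist_force: [-0.1, -0.5, 0.7]
opening: 0.0852
clock: 19.25
tool_pos: [0.4419, -0.2332, 0.2055]
eef_rot: [-2.087, -2.346, 0.0]
wrist_force: [1.1, 1.0, 0.2]
opening: 0.0851
clock: 19.42
tool_pos: [0.4434, -0.2328, 0.2062]
eef_rot: [-2.085, -2.349, -0.0]
wrist_force: [0.7, -0.1, 0.6]
opening: 0.0847
t 19.42 tcp [ 0.4434 -0.2328  0.2062] head 6.81 zaxis [-0.  0. -1.] open 0.0847 F [ 0.7 -0.1  0.6] j6 0.97
shift mm [ -0.7  -0.9 154.2] turn 0.2
head [245.8 181.1] [235 166  23  30 506] [ 0.4408 -0.2357]
head [325.4 334.9] [307 321  39  31 844] [ 0.5484 -0.4   ]
```

View pics/wrist14.png

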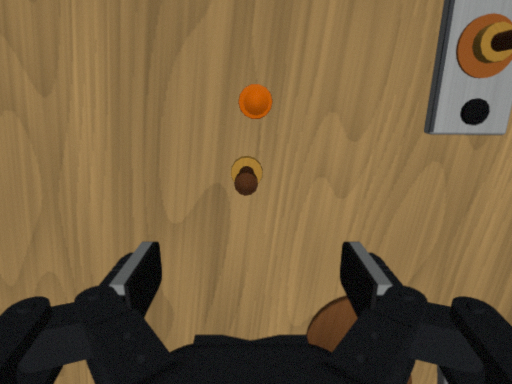

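```bash
python3 - <<'E'
from h import *
w=cv2.imread("pics/wrist14.png"); cv2.imwrite("pics/w14c.png",cv2.resize(w[140:220,200:300],None,fx=7,fy=7,interpolation=cv2.INTER_CUBIC))
for c in((245.8,181.1),(246,183),(246,184.5)): print(onz('wrist',c,.049)[:2]+[.002,0])
t=cv2.imread("pics/top0.png"); cv2.imwrite("pics/t14c.png",cv2.resize(t[200:240,350:410],None,fx=12,fy=12,interpolation=cv2.INTER_CUBIC))
E
```

```text
[ 0.44078653 -0.23573028]
[ 0.44118594 -0.23754273]
[ 0.44135483 -0.23899606]
```

View pics/w14c.png

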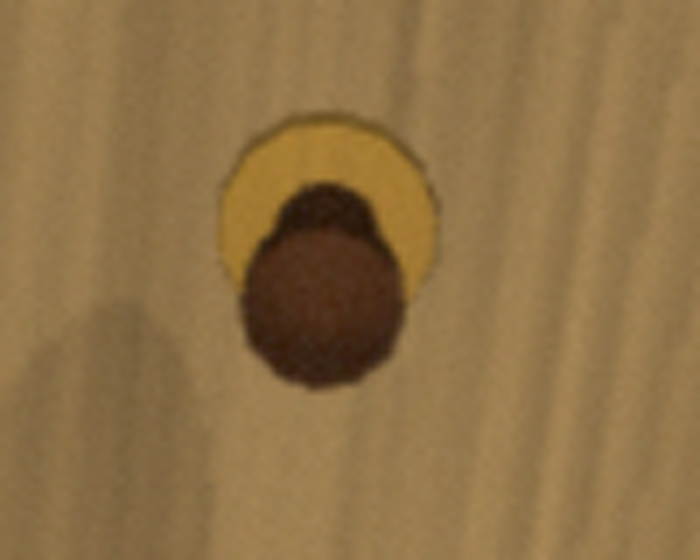

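View pics/t14c.png

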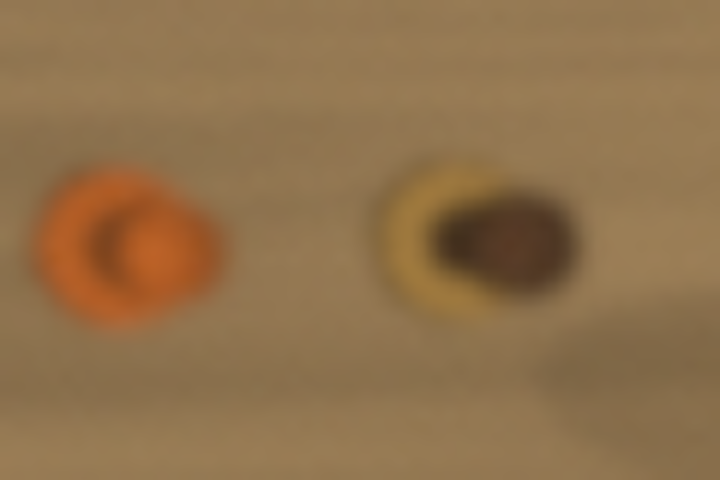

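```bash
python3 -m creep '[[0.085,-0.005,-0.0025,0.02,0],[0.085,0,0,0.035,0],[0.085,0,0,0.035,0],[0.085,0,0,0.035,0],[0.085,0,0,0.018,0]]' 40
python3 -m creep '[[0.06,0,0,0.008,0],[0.05,0,0,0,0],[0.04,0,0,0,0],[0.034,0,0,0,0],[0.028,0,0,0,0]]' 40
python3 - <<'E'
from h import *
plan((.4413,-.2384,.055),6.6)
w=cams.camera("wrist"); cv2.imwrite("pics/wrist15.png",w[:,:,::-1])
E
```

```text
clock: 19.88
tool_pos: [0.4397, -0.2372, 0.0598]
eef_rot: [-2.083, -2.347, 0.001]
wrist_force: [-0.5, -0.0, -0.3]
opening: 0.0847
clock: 20.3
tool_pos: [0.4417, -0.239, 0.0567]
eef_rot: [2.085, 2.347, 0.001]
wrist_force: [0.0, -0.3, -0.6]
opening: 0.0281
t 20.3 tcp [ 0.4417 -0.239   0.0567] head 6.75 zaxis [ 0.002 -0.001 -1.   ] open 0.0281 F [ 0.  -0.3 -0.6] j6 0.96
shift mm [ 0.7 -0.3  1.7] turn 0.2
```

View pics/wrist15.png

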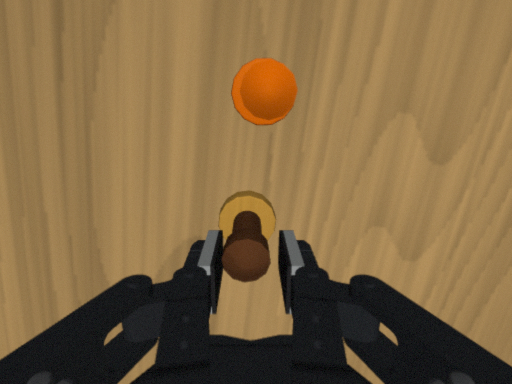

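```bash
python3 -m creep '[[0.028,0.001,-0.0015,0,0],[0.028,0,0,0,0],[0.026,0,0,0,0],[0.024,0,0,0,0],[0.02,0,0,0,0]]' 40
python3 -m creep '[[0.01,0,0,0,0],[0.01,0,0,0,0],[0.01,0,0,0,0],[0.01,0,0,0,0],[0.01,0,0,0,0]]' 60
python3 -m creep '[[0.01,0,0,-0.01,0],[0.01,0,0,-0.02,0],[0.01,0,0,-0.03,0],[0.01,0,0,-0.03,0],[0.01,0,0,-0.015,0]]' 60
python3 - <<'E'
from h import *
plan((.6250,.1370,.15),6.6)
w=cams.camera("wrist"); cv2.imwrite("pics/wrist16.png",w[:,:,::-1])
E
```

```text
clock: 20.77
tool_pos: [0.4393, -0.2379, 0.0555]
eef_rot: [2.087, 2.348, 0.0]
wrist_force: [-0.0, 0.9, 3.1]
opening: 0.0205
clock: 21.18
tool_pos: [0.4393, -0.2379, 0.0556]
eef_rot: [2.087, 2.348, 0.0]
wrist_force: [-1.0, 0.2, 5.2]
opening: 0.0196
clock: 21.6
tool_pos: [0.4398, -0.2382, 0.1641]
eef_rot: [2.085, 2.346, 0.001]
wrist_force: [0.1, -1.3, -1.0]
opening: 0.0194
t 21.6 tcp [ 0.4398 -0.2382  0.1641] head 6.74 zaxis [ 0.003 -0.002 -1.   ] open 0.0194 F [ 0.1 -1.3 -1. ] j6 0.96
shift mm [350.9 228.   14.1] turn 0.1
```

View pics/wrist16.png

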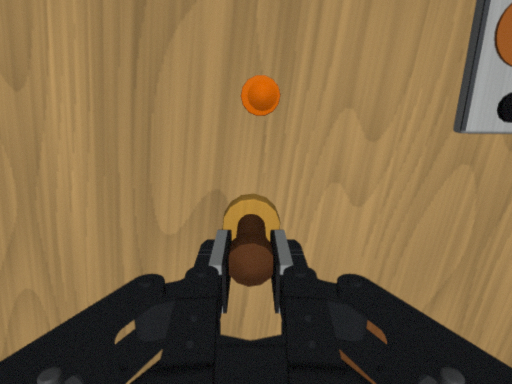

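```bash
python3 -m creep '[[0.01,0.02,0,0,0],[0.01,0.036,0,0,0],[0.01,0.036,0,0,0],[0.01,0.036,0,0,0],[0.01,0.036,0,0,0]]'
python3 -m creep '[[0.01,0.036,0,0,0],[0.01,0.036,0,0,0],[0.01,0.036,0,0,0],[0.01,0.036,0,0,0],[0.01,0.02,0.01,0,0]]'
python3 -m creep '[[0.01,0.02,0.025,0,0],[0.01,0,0.03,0,0],[0.01,0,0.03,0,0],[0.01,0,0.03,0,0],[0.01,0,0.03,0,0]]'
python3 -m creep '[[0.01,0,0.03,0.01,0],[0.01,0,0.025,0.01,0],[0.01,0,0.01,0.01,0],[0.01,0,0,0,0],[0.01,0,0,0,0]]'
python3 -m creep '[[0.01,0,0,0,0],[0.01,0,0,0,0]]'
python3 - <<'E'
from h import *
plan((.6245,.1370,.0726),6.6)
w=cams.camera("wrist"); cv2.imwrite("pics/wrist17.png",w[:,:,::-1])
E
```

```text
clock: 22.07
tool_pos: [0.419, -0.0736, 0.1604]
eef_rot: [-2.088, -2.347, 0.0]
wrist_force: [1.6, 1.1, -0.8]
opening: 0.0193
clock: 22.48
tool_pos: [0.4085, 0.0917, 0.1605]
eef_rot: [-2.084, -2.349, 0.0]
wrist_force: [1.1, -0.5, -1.0]
opening: 0.0194
clock: 22.9
tool_pos: [0.5532, 0.1263, 0.1602]
eef_rot: [-2.086, -2.349, 0.001]
wrist_force: [-0.2, 0.0, -1.7]
opening: 0.0194
clock: 23.32
tool_pos: [0.616, 0.1334, 0.1295]
eef_rot: [-2.086, -2.347, 0.003]
wrist_force: [-0.2, -0.9, 0.3]
opening: 0.0198
clock: 23.48
tool_pos: [0.6162, 0.1336, 0.1313]
eef_rot: [2.087, 2.348, 0.001]
wrist_force: [0.2, -0.5, -0.7]
opening: 0.0195
t 23.48 tcp [0.6162 0.1336 0.1313] head 6.75 zaxis [ 0.001  0.    -1.   ] open 0.0195 F [ 0.2 -0.5 -0.7] j6 1.67
shift mm [ 2.4  8.6 58.7] turn 0.1
```

View pics/wrist17.png

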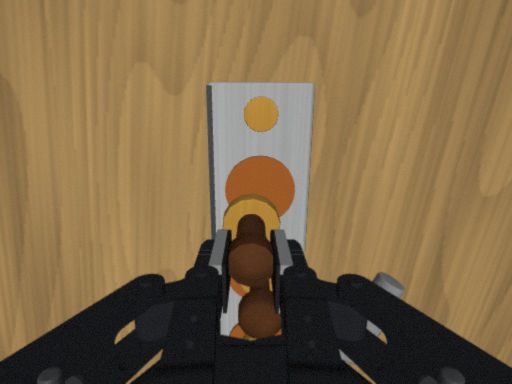

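```bash
python3 -m creep '[[0.01,0.0024,0.0085,0,0],[0.01,0,0,0.01,0],[0.01,0,0,0.02,0],[0.01,0,0,0.016,0],[0.01,0,0,0.006,0]]'
python3 -m creep '[[0.01,0,0,0,0],[0.01,0,0,0,0],[0.01,0,0,0,0]]'
python3 - <<'E'
from h import *
plan((.6245,.1370,.0726),6.6)
w=cams.camera("wrist"); cv2.imwrite("pics/wrist18.png",w[:,:,::-1])
E
```

```text
clock: 23.95
tool_pos: [0.6232, 0.1367, 0.0758]
eef_rot: [-2.086, -2.347, 0.004]
wrist_force: [-0.9, 1.1, -1.2]
opening: 0.0198
clock: 24.2
tool_pos: [0.6253, 0.1371, 0.0794]
eef_rot: [2.086, 2.348, 0.002]
wrist_force: [-0.5, 0.8, -1.2]
opening: 0.0196
t 24.2 tcp [0.6253 0.1371 0.0794] head 6.75 zaxis [ 0.001  0.    -1.   ] open 0.0196 F [-0.5  0.8 -1.2] j6 1.67
shift mm [ 0.  -0.8  6.8] turn 0.1
```

View pics/wrist18.png

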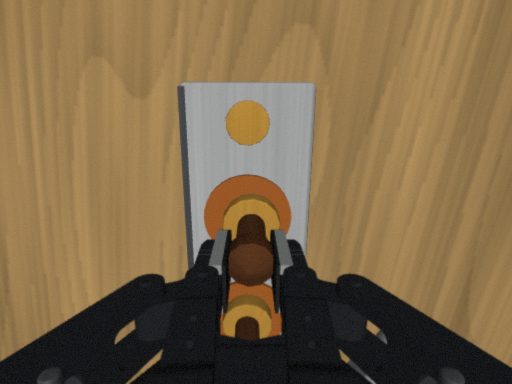

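```bash
python3 -m creep '[[0.01,0,-0.0015,0.002,0],[0.01,0,0,0.003,0],[0.01,0,0,0,0],[0.01,0,0,0,0]]'
python3 -m creep '[[0.01,0,0,0.001,0],[0.01,0,0,0,0],[0.01,0,0,0,0]]'
```

```text
clock: 24.58
tool_pos: [0.6232, 0.1368, 0.0732]
eef_rot: [-2.087, -2.348, 0.0]
wrist_force: [-0.1, -0.3, -0.5]
opening: 0.0194
clock: 24.83
tool_pos: [0.6236, 0.1369, 0.0727]
eef_rot: [2.087, 2.348, 0.001]
wrist_force: [-0.1, -0.5, 4.5]
opening: 0.0194
```

```bash
python3 - <<'E'
from h import *
plan((.6240,.1370,.0726),6.6)
w=cams.camera("wrist"); cv2.imwrite("pics/wrist19.png",w[:,:,::-1])
E
```

```text
t 24.83 tcp [0.6236 0.1369 0.0727] head 6.75 zaxis [ 0.001  0.    -1.   ] open 0.0194 F [-0.1 -0.5  4.5] j6 1.67
shift mm [0.  0.4 0.1] turn 0.1
```

View pics/wrist19.png

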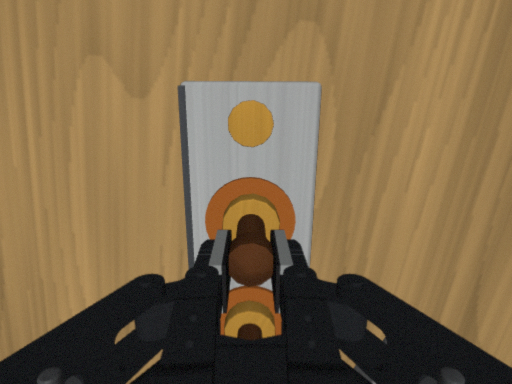

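Contact is made at 4.5 N, and the foot at (251,221) is centred on the pad at (250,219). Release and retreat.

```bash
python3 -m creep '[[0.024,0,0,0,0],[0.028,0,0,0,0],[0.035,0,0,0,0],[0.045,0,0,0,0],[0.06,0,0,0,0]]'
python3 -m creep '[[0.07,0,0,-0.01,0],[0.07,0,0,-0.02,0],[0.07,0,0,-0.03,0],[0.07,0,0,-0.04,0],[0.07,0,0,-0.04,0]]'
python3 -m creep '[[0.07,0,0,0,0],[0.07,0,-0.02,0,0],[0.07,0,-0.035,0,0],[0.07,0,-0.035,0,0],[0.07,0,-0.035,0,0]]'
python3 -m creep '[[0.07,0,-0.035,0,0],[0.07,0,-0.035,0,0],[0.07,0,-0.02,0,0],[0.07,0,0,0,0],[0.07,0,0,0,0]]'
python3 -m creep '[[0.07,0,0,0,0],[0.07,0,0,0,0]]'
python3 - <<'E'
from h import *
plan((.6240,.1370,.0726),6.6)
for n in("top","scene","wrist"):cv2.imwrite(f"pics/{n}20.png",cams.camera(n)[:,:,::-1])
s=cv2.imread("pics/scene20.png");cv2.imwrite("pics/scene20c.png",cv2.resize(s[120:270,130:400],None,fx=2.9,fy=2.9,interpolation=cv2.INTER_CUBIC))
t=cv2.imread("pics/top20.png");cv2.imwrite("pics/top20c.png",cv2.resize(t[100:180,195:370],None,fx=4.5,fy=4.5,interpolation=cv2.INTER_CUBIC))
for c,st in blobs(t[:,:,::-1].copy(),'dark',(205,115,365,170)): print(c,st,[onz('top',c,z).round(4)[:2] for z in (.066,.071,.076,.081)])
E
```

```text
clock: 25.3
tool_pos: [0.6233, 0.1368, 0.0722]
eef_rot: [-2.087, -2.348, 0.0]
wrist_force: [-0.6, 1.4, -0.4]
opening: 0.0556
clock: 25.72
tool_pos: [0.6226, 0.1366, 0.2143]
eef_rot: [-2.087, -2.348, 0.001]
wrist_force: [0.6, 0.2, 1.0]
opening: 0.0702
clock: 26.13
tool_pos: [0.4977, 0.1219, 0.2126]
eef_rot: [2.087, 2.348, 0.001]
wrist_force: [-0.2, 0.4, 0.9]
opening: 0.07
clock: 26.55
tool_pos: [0.4096, 0.1116, 0.2134]
eef_rot: [2.086, 2.348, 0.003]
wrist_force: [0.5, 0.3, 1.1]
opening: 0.0701
clock: 26.72
tool_pos: [0.4107, 0.1117, 0.2125]
eef_rot: [2.087, 2.348, 0.001]
wrist_force: [-0.4, -0.3, 0.5]
opening: 0.07
t 26.72 tcp [0.4107 0.1117 0.2125] head 6.74 zaxis [ 0.  0. -1.] open 0.07 F [-0.4 -0.3  0.5] j6 1.72
shift mm [1.000e-01 2.147e+02 1.400e+02] turn 0.1
[331.6 134.5] [322 125  20  20 286] [array([ 0.6521, -0.0887]), array([ 0.6512, -0.0877]), array([ 0.6504, -0.0867]), array([ 0.6495, -0.0858])]
[300.9 139.1] [294 132  15  15 182] [array([ 0.6423, -0.013 ]), array([ 0.6415, -0.0124]), array([ 0.6407, -0.0118]), array([ 0.6399, -0.0112])]
[350.5 135.9] [347 132   8   9  59] [array([ 0.6477, -0.135 ]), array([ 0.6468, -0.1339]), array([ 0.646 , -0.1327]), array([ 0.6452, -0.1315])]
[270.8 144.2] [266 139  10  11  73] [array([0.6312, 0.061 ]), array([0.6305, 0.0612]), array([0.6297, 0.0615]), array([0.629 , 0.0617])]
```

View pics/scene20c.png

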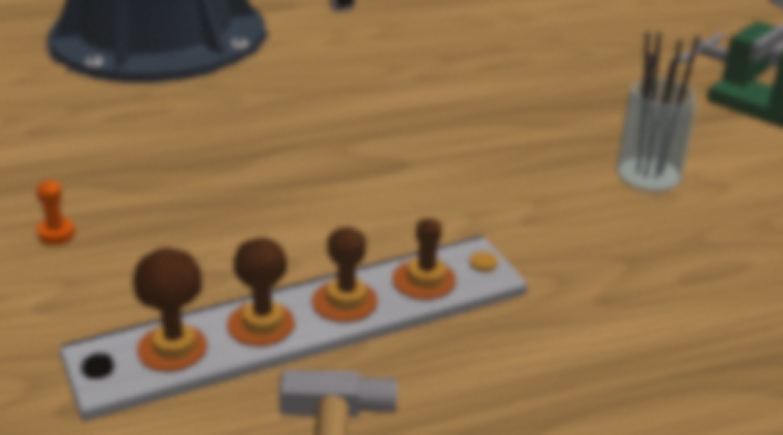

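View pics/top20c.png

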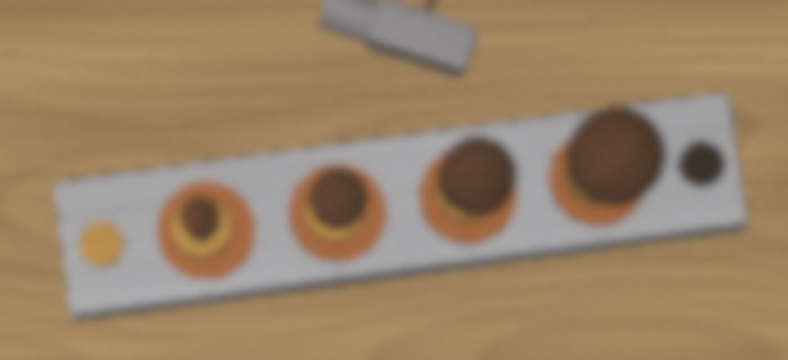

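All four stand upright in the right order, each within about 2 mm of its pad centre. The jar hasn't been touched. Handing in.

```bash
python3 -c "
from plant import ctrl,monitor
print(ctrl.sign_off(), monitor.get_obs()['clock'])"
```

```text
the job is handed in; nothing more can be done
the job is handed in; nothing more can be done
```

The four dark punches stand upright and released on the leather pads, in order from the smallest next to the brass stud to the largest next to the black stud. I handed the job in at about 27 s on the robot's clock.

- **Centring:** in the top camera, the three larger heads are within about 1.5 mm of their pad centres. The smallest is about 2 mm off along the row, judged by eye from the crop because its head was too small for the automatic check.
- **Camera disagreement:** the cameras differed by 2–3 mm on where the pads are. I set the positions from the wrist views and the robot's own readings.
- **Safety:** no punch toppled. The highest wrist force I read was about 15 N. The gripper never went near the jar of files, and the orange decoy was left alone.

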